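Check the shrink-fitted block, then hold the clamp open on its cam lever

ROBOT

A 6-joint arm with a two-finger parallel gripper is mounted at the origin on the work surface. World frame = base frame: x ahead of the robot, y to its left, z up, the work surface at z = 0. Lengths are in m, angles in rad, forces in N, time in s.
With the tool pointing down it reaches from about 0.375 to 0.975 m from the base axis. Payload 3.8 kg.
Tool frame: the origin (TCP) lies between the finger pads, 19 mm behind the fingertips; this is the grasp point; z points along the fingers, y is the line along which they close (so a half turn about z gives the same grasp; the last joint's range is limited). The gripper opens to 85 mm and grips with 20 to 120 N. Pads are 22 mm wide; open, the fingers measure 114 mm over their backs; the gripper's body (76 mm by 85 mm) begins 54 mm behind the grasp point. The pads swing forward as they close: fully open they stand 13 mm farther back than shut.
Start: joints at [1.182, 0.264, 1.604, -0, 1.274, -0.037], TCP at [0.233, 0.634, 0.25] pointing down, gripper open.
Joint ranges: [-2.63, 2.63], [-0.94, 2.18], [0.31, 2.57], [-1.31, 4.45], [0, 2.66], [-2.55, 2.55]. Speed limits (rad/s): [2.57, 2.57, 3.14, 3.14, 3.14, 3.14].

INTERFACE

Orientations are given as a rotation vector (axis times angle).
In Python, from workcell import status, read_camera, workorder, masks_of gives the robot as it stands.
- The arm moves only by the tool drive_tool, never from a script. Its argument "rows" is a list of rows, each a list of 7 numbers: the turn, a rotation vector about the tool's x, y, z in degrees, then the shift along the tool's x, y, z in m, then the opening, from 0 (shut) to 1 (fully open). In form: [[ax, ay, az, tx, ty, tz, claw], ...]. A call has 1 to 8 rows; each row shifts and turns the commanded pose from where the row before left it, along the tool's axes as they then stand; what a row does not reach is not made up. A row lasts 1/12 s, in which the tool goes at most 41.7 mm and 7.16 degrees, less where a joint would pass 70% of its speed; a pose out of reach is approached as far as the arm can. A call is refused whole if a number of a shift passes 0.0417 or a number of a turn 7.16, either way. A call with a gripper value outside its range is refused whole. The fingers move at their own pace and stop on an object; "force" is the grip in N (left out, the last holds). Time passes only in rows, so rows that do not move let the fingers close. It gives the time, the measured TCP pose, the force, the opening and the grip force at its end, in the units of the state.
- status.read_state(): the state, without advancing time (a new reading comes with each control period).
- read_camera(name): name is "scene" or "top"; returns a dict with "color" (384x512x3 uint8, red, green, blue), "intrinsics" (3x3 intrinsics, pixels), "world_from_camera" (4x4, takes a point from camera to world coordinates). Camera axes: x right, y up, looking along -z (the intrinsics and any distortion apply to the point x, -y, -z); pixel columns grow to the right and rows downward; lengths in m; the calibration is good to about 2 mm. A picture is of the moment at which its call begins. There is no depth.
- workorder.finish_job(): hands the job in; it is judged then, once.
Trained networks look in a picture, given as the dict that the camera call returned (one of the last four; its "shot" number tells which), for a name from the list of things; names that differ only in an ending like _2 or _b are one class to them, and where a whole thing is asked for, a point or a joint stands for the part that bears it (a point fixed in the world has none). Each returns a list of dicts, best first, with "score" (0 to 1); they miss things now and then, are a little off and sometimes report something else, mostly with a low value. They report only what shows in the picture. A call takes as long as a camera call. They do not tell look-alikes from the thing itself.
- masks_of(picture, name): "mask" (384x512 bool, what is visible of it) and "bbox" ([left, top, right, bottom] in pixels, round what is visible of it).
The state is a dict: "time": time; "q": joint angles; "joint_vel": joint speeds; "joint_torque": joint torques, N m; "tool_pos": TCP position; "tcp_rot": TCP orientation; "wrist_force": force on the tool from outside, world axes, zero at the start; "torque": the same for the moment, N m; "width": opening from 0.0 (shut) to 1.0 (fully open); "grip_force": force on a finger pad.
Only numpy, scipy, OpenCV 4.12 (cv2) and the standard library are available. Lean on these libraries where they do the work, as an engineer would, in place of code of your own. Each camera call takes 0.05 s, during which the arm holds its last target. There are 200 camera calls.

TASK

The bearing block in the spring clamp has been cooling after its pin was shrunk in. First take a reading: pick up the infrared thermometer, hold it steadily aimed at the pin end that faces the thermometer's side of the bench, from about a hand's breadth straight in front of it, for about two seconds, and lay it back flat on the bench. Then take the cam lever by its ball knob, swing it up to its highest lift, where it stands upright, without going over the top, and finish still holding the knob there so that the clamp stays open for me to slide the block out; leave the block and the other things on the bench where they are.

Things in the scene. Friction and masses are not known exactly. Their poses are not given: they have to be found in the camera images.
- fixture: Spring clamp fixture, fixed to the bench: grey base 150 x 190 x 18 mm, two 16 mm columns 144 mm apart along its y, dark top plate 50 (x) x 176 (y) mm with its upper face 160 mm above the bench. Origin: centre of the base's underside. z up; -x is its front, turned to the thermometer's side of the bench. Block and clamp stand at its centre; the lever swings in its y-z plane (x = 0).
- clamp_bar (a joint): Lift in m of the clamp bar (steel, 36 x 178 x 18 mm, sliding on the columns) that two springs push down: 0 (within 0.3 mm) = closed, foot on the block; about 0.0066 = highest lift. Springs: about 50 N closed, 65 N at the top. A rod through the top plate joins it to the cam lever's pivot, which rises with it.
- clamp_foot (a point): Foot under the middle of the clamp bar, 24 x 30 x 8 mm dark steel, that presses on the top pad of the block. Origin: centre of its underside, 92 mm above the bench when closed; axes parallel to the fixture's.
- cam_lever (a joint): Angle in rad of the eccentric lever; its bearing cam runs on the top plate: 0 = level, to the fixture's +y; 1.571 = upright = highest lift; beyond, the clamp drops again. Hinge along the fixture's x, above its origin. Starts at 0.05 to 0.30; free play to 0.37 (pivot 183 mm above the bench), then the pivot is 178 + 12*sin(angle) mm up. About 8 N at most at the knob; springs back if let go midway.
- lever_knob (a point): Black ball knob, 30 mm diameter, on the end of the cam lever's 11 mm round bar. Origin: centre of the ball, 115 mm from the pivot. Turns with the lever: its y points outward along it, its x is parallel to the fixture's x. Pinched from above with the fingers on its two sides along the fixture's x, it turns between the fingers as the lever swings.
- bearing_block: Dark iron bearing block, loose, held by the clamp: foot 44 (x) x 96 (y) x 12 mm, round boss 52 mm diameter, 40 mm long along x, height 62 mm, about 0.7 kg. Origin: centre of its underside, 30 mm above the bench; axes parallel to the fixture's. A bright 24 mm steel pin runs through the boss along x and sticks out 14 mm on both sides.
- pin_end (a point): Centre of the pin's end face on the block's -x side (the side turned to the thermometer's side of the bench): 34 mm in front of the block's centre, 64 mm above the bench. The thermometer is to be aimed here.
- thermometer: Pistol-shaped infrared thermometer, 0.2 kg, lying on its side. Grey barrel along its x, 44 mm wide (y), 40 mm high, 150 mm long with the round black lens hood in front (+x, the way it looks). Black handle 36 x 32 mm, 110 mm long, to its -y from the barrel's rear, behind x = -30 mm. Origin: under the barrel's middle, on the bench; z up. Can be picked across the barrel near the origin.
- lens (a point): Centre of the thermometer's front, 75 mm ahead (x) of its origin and 20 mm above the side it lies on.
- spray_can: White spray can with a black cap, 66 mm diameter, 190 mm tall, standing on the bench; origin under its centre. Leave alone.
- grease_jar: Small grey jar with black lid, 60 mm diameter, 55 mm tall; origin under its centre. Leave alone.
- wrench: Steel wrench lying flat on the bench; origin under its middle. Leave alone.
Not all that is in view belongs to the job. Several things have the shape of the thermometer; the one meant has the colours described above.

How it is judged:
On the way, in this order (a step that is already met when the one before it is completed fails the run):
1. thermometer held steady in front of the pin end and aimed at it, clamp still closed (x of pin_end in the frame of lens between 0.04 and 0.22 m and y of pin_end in the frame of lens between -0.02 and 0.02 m and z of pin_end in the frame of lens between -0.02 and 0.02 m and x of lens in the frame of bearing_block below -0.06 m and angle between the x axis of thermometer and the x axis of bearing_block, either way round below 0.6 rad and linear speed of thermometer below 0.04 m/s and angular speed of thermometer below 0.3 rad/s and contact force between the fingers and thermometer above 0.5 N and value of joint clamp_bar below 0.001 m), for 1 s.
2. thermometer laid flat on the bench and let go, clamp still closed (height (world z) of thermometer below 0.012 m and angle between thermometer's own z axis and vertical below 0.15 rad and contact force between the fingers and thermometer below 0.05 N and linear speed of thermometer below 0.03 m/s and value of joint clamp_bar below 0.001 m), for 0.2 s.
At the end, for the whole second after the job is handed in: The cam lever is still, within about 10 degrees of upright, the clamp lifted over 5.5 mm and off the block; the fingers hold the lever (over 1 N), tool point within 30 mm of the knob's centre; the block has moved less than 6 mm; the thermometer lies flat on the bench, at rest and released (value of joint cam_lever between 1.401 and 1.741 rad and velocity of joint cam_lever between -0.1 and 0.1 rad/s and value of joint clamp_bar above 0.0055 m and contact force between clamp_bar and bearing_block below 0.05 N and contact force between the fingers and cam_lever above 1 N and distance between the grasp point and lever_knob below 0.03 m and distance of bearing_block from where it was at the start of the episode below 0.006 m and linear speed of bearing_block below 0.02 m/s and height (world z) of thermometer below 0.012 m and angle between thermometer's own z axis and vertical below 0.15 rad and contact force between the fingers and thermometer below 0.05 N and linear speed of thermometer below 0.03 m/s); the arm keeps its last pose, push and grip.
It fails at once if the lever is swung more than 25 degrees over the top (value of joint cam_lever above 2 rad).
It fails at once if the thermometer is let go above the bench (height (world z) of thermometer above 0.03 m and contact force between the fingers and thermometer below 0.02 N).
It fails at once if the block is shifted (distance of bearing_block from where it was at the start of the episode above 0.012 m).
It fails at once if the spray can, the jar or the wrench is disturbed (distance of any of spray_can, grease_jar, wrench from where it was at the start of the episode above 0.03 m).
It also fails if it takes over 64 s, if anything falls off the work surface, if the arm or the gripper's body presses on something with over 40 N, if the wrist force passes 120 N, or if a joint passes its speed limit or range.

## Working session

There is one attempt and no reset: what is moved stays moved. The work goes in short steps, Python scripts to look and compute and a tool call to move; the robot and the scene stay as the last step left them, time stands still between calls to the robot, and variables do not carry over. Pictures are saved under pics/ and viewed, at most 10 in all, crops included, and the job is handed in when it is done.

Besides the shell and the picture viewer there is one more tool, called after "Emit:" by a JSON object that holds its "api" and its "payload". drive_tool: Moves the arm, as the interface text tells. Its arguments: {"type":"object","properties":{"rows":{"type":"array"},"force":{"type":"number"}},"required":["rows"]}

```bash
mkdir -p pics; ls; python3 - <<'E'
from workcell import status, read_camera, workorder, masks_of
import cv2, numpy as np
print(status.read_state())
ims=[]
for n in("scene","top"):
    p=read_camera(n); ims.append(p["color"]); print(n,p["intrinsics"].tolist(),p["world_from_camera"].round(4).tolist(),[k for k in p])
    for o in("thermometer","fixture","lever_knob","bearing_block","spray_can","grease_jar","wrench"):
        print(o,[(round(d["score"],2),[int(v) for v in d["bbox"]],) for d in masks_of(p,o)][:4])
    cv2.imwrite(f"pics/{n}0.png",cv2.resize(p["color"][:,:,::-1],(800,600),interpolation=cv2.INTER_CUBIC))
E
```

```text
pics
{'time': 0.0, 'q': array([ 1.18208455e+00,  2.64790676e-01,  1.60538015e+00,  7.47840941e-06,
        1.27368105e+00, -3.68969299e-02]), 'joint_vel': array([ 0.0001646 ,  0.00013672,  0.00053137, -0.00129102,  0.00152413,
        0.0008991 ]), 'joint_torque': array([-3.79876556e-04, -5.15103257e+01, -3.67321908e+01,  1.37650836e-04,
        1.26366253e-02,  5.87471874e-06]), 'tool_pos': array([0.2323438 , 0.6330211 , 0.24863336]), 'tcp_rot': array([-0.54970218, -3.09263289,  0.00346582]), 'wrist_force': array([ 1.03461624, -0.304448  , -0.18360647]), 'torque': array([ 0.03202513,  0.02379746, -0.06061428]), 'grip_force': 0.0, 'width': 0.9993378917948567}
scene [[361.6434091941609, 0.0, 258.7968073468305], [0.0, 361.6434091941609, 191.42826703625875], [0.0, 0.0, 1.0]] [[-0.7147, -0.4173, 0.5614, 1.2741], [0.6992, -0.4473, 0.5577, 0.6226], [0.0184, 0.7911, 0.6114, 0.9321], [0.0, 0.0, 0.0, 1.0]] ['color', 'intrinsics', 'world_from_camera', 'shot']
thermometer [(0.76, [164, 161, 210, 185]), (0.67, [244, 163, 290, 184]), (0.63, [215, 177, 246, 206])]
fixture [(0.58, [270, 214, 348, 2
[... 363 characters left out ...]
.6192280408679, 194.43506097975765], [0.0, 0.0, 1.0]] [[0.0025, 0.9853, -0.1708, 0.3694], [-1.0, 0.0014, -0.0067, -0.0862], [-0.0063, 0.1708, 0.9853, 1.1444], [0.0, 0.0, 0.0, 1.0]] ['color', 'intrinsics', 'world_from_camera', 'shot']
thermometer [(0.78, [286, 199, 348, 234]), (0.72, [134, 160, 196, 206]), (0.69, [294, 251, 344, 312]), (0.66, [374, 177, 425, 224])]
fixture [(0.83, [134, 144, 218, 217])]
lever_knob [(0.6, [134, 159, 182, 206])]
bearing_block [(0.58, [169, 168, 195, 197]), (0.38, [286, 198, 350, 233])]
spray_can [(0.71, [91, 134, 137, 170]), (0.71, [133, 144, 218, 219]), (0.49, [316, 134, 360, 173])]
grease_jar [(0.9, [266, 127, 282, 146])]
wrench [(0.74, [314, 130, 358, 176])]
```

View pics/scene0.png

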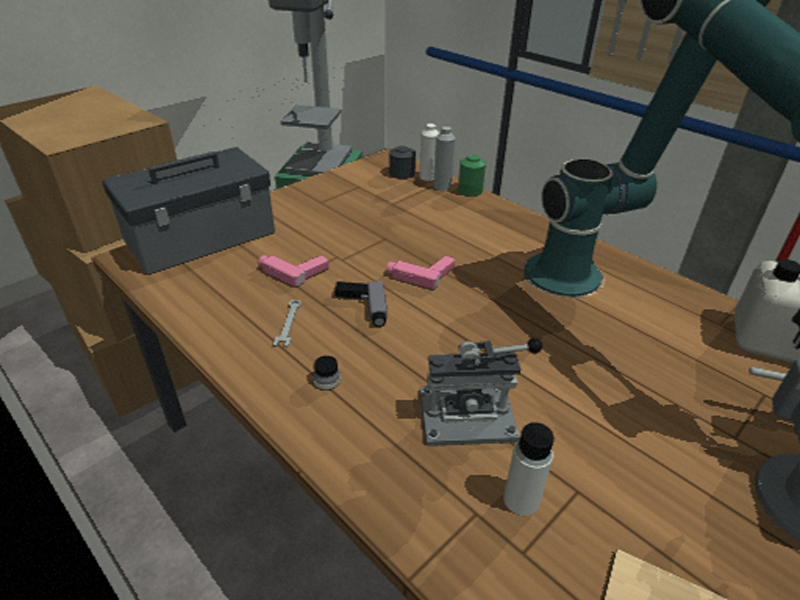

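View pics/top0.png

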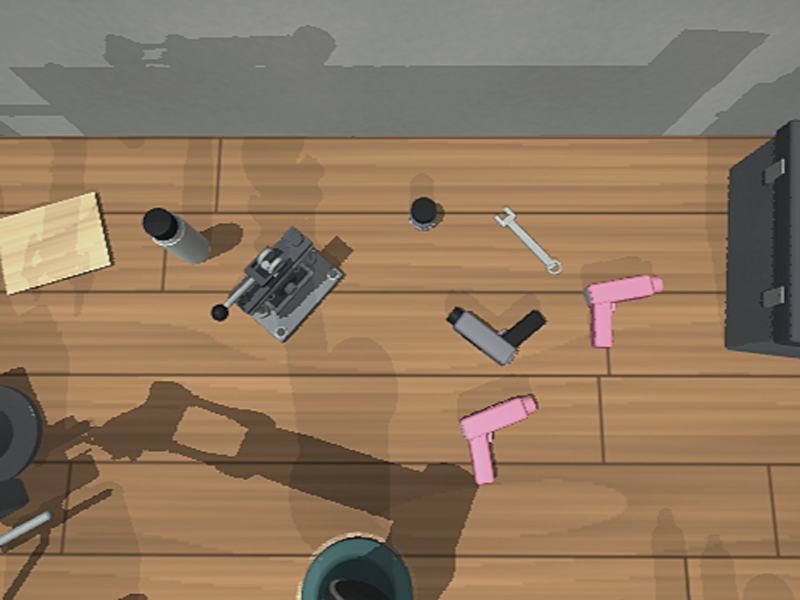

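Three pistol shapes, in the top view at 800x600: grey/black at (495,335), pink at (622,295) and pink at (498,425). The grey barrel with black handle and hood fits the description. The fixture is at (290,285) with its knob at (220,312), and the can is close to it at (175,235). I'll confirm in one enlarged montage.

```bash
python3 - <<'E'
from workcell import read_camera
import cv2, numpy as np
def crop(im,x,y,w,h): 
    c=cv2.resize(im[y:y+h,x:x+w,::-1],None,fx=4,fy=4,interpolation=cv2.INTER_CUBIC)
    for k in range(0,w,10): cv2.line(c,(4*k,0),(4*k,4 if (x+k)%50 else 14),(0,255,255),1)
    for k in range(0,h,10): cv2.line(c,(0,4*k),(4 if (y+k)%50 else 14,4*k),(0,255,255),1)
    return c
t=read_camera("top")["color"]; s=read_camera("scene")["color"]
m=np.vstack([np.hstack([crop(t,130,140,100,90),crop(s,260,205,100,90)]),np.hstack([crop(t,270,185,100,60),crop(s,200,170,100,60)])])
cv2.imwrite("pics/crop1.png",m)
E
```

```text
(no output)
```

View pics/crop1.png

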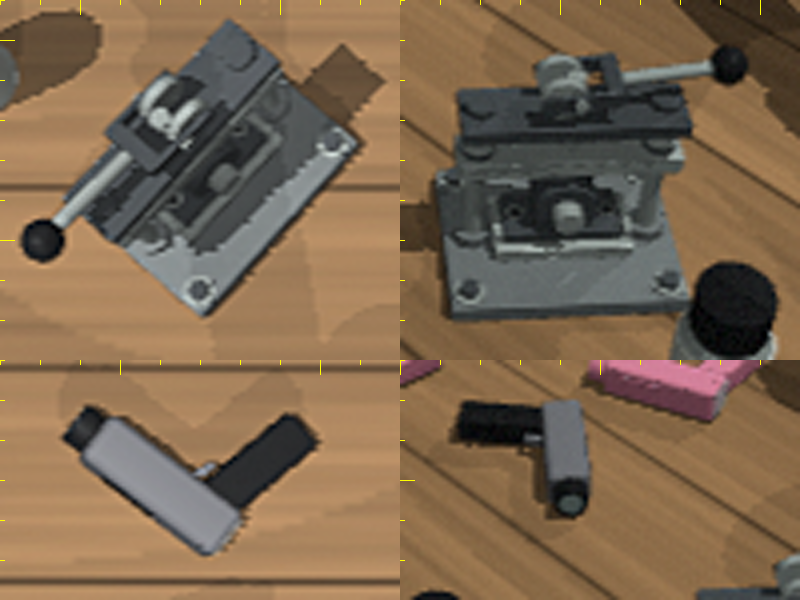

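Crop confirms it: the lower panels show the grey barrel with black handle and hood, lens towards the upper left, and the pink ones are decoys. Next I fit the poses from the corner pixels.

```bash
cat > h.py <<'E'
import numpy as np, json
from scipy.optimize import least_squares
from scipy.spatial.transform import Rotation as R
from workcell import status, read_camera, masks_of, workorder
def proj(cam,P):
    T=cam["world_from_camera"]; K=cam["intrinsics"]
    c=(np.asarray(P)-T[:3,3])@T[:3,:3]; c=c*[1,-1,-1]
    q=c@K.T; return q[:,:2]/q[:,2:]
def pose(p,P): 
    c,s=np.cos(p[2]),np.sin(p[2]); P=np.asarray(P,float)
    return np.c_[p[0]+c*P[:,0]-s*P[:,1],p[1]+s*P[:,0]+c*P[:,1],P[:,2]]
def st():
    s=status.read_state(); return s,R.from_rotvec(s["tcp_rot"])
E
python3 - <<'E'
from h import *
t=read_camera("top"); s=read_camera("scene")
ct=lambda u,v:(130+u/4-.375,140+v/4-.375); cs=lambda u,v:(260+(u-400)/4-.375,205+v/4-.375)
ft=[((362,145),(-75,-95,18)),((205,317),(-75,95,14)),((230,20),(25,-88,160)),((283,67),(-25,-88,160))]
fs=[((453,318),(75,-95,0)),((690,304),(75,95,0)),((436,174),(-75,-95,18)),((459,90),(-25,-88,160)),((683,86),(-25,88,160)),((462,139),(25,-88,150)),((691,135),(25,88,150))]
def kn(a): return [(0,115*np.cos(a),183+115*np.sin(a))]
def f(p):
    A=np.array([q for _,q in ft]+kn(p[3]))/1e3; B=np.array([q for _,q in fs]+kn(p[3]))/1e3
    ut=np.array([ct(*u) for u,_ in ft]+[ct(43,240)]); us=np.array([cs(*u) for u,_ in fs]+[cs(730,64)])
    return np.r_[(proj(t,pose(p,A))-ut).ravel(),(proj(s,pose(p,B))-us).ravel()]
r=least_squares(f,[.55,.12,.67,.2],loss="soft_l1"); print(r.x.round(4),f(r.x).round(1).reshape(-1,2).tolist())
ct2=lambda u,v:(270+u/4-.375,185+(v-360)/4-.375); cs2=lambda u,v:(200+(u-400)/4-.375,170+(v-360)/4-.375)
tt=[((242,516),(-75,-22,40)),((207,553),(-75,22,36)),((76,423),(75,0,25)),((295,415),(-30,-132,30)),((318,440),(-66,-132,30))]
ts=[((570,505),(75,0,20))]
def g(p):
    return np.r_[(proj(t,pose(p,np.array([q for _,q in tt])/1e3))-[ct2(*u) for u,_ in tt]).ravel(),(proj(s,pose(p,np.array([q for _,q in ts])/1e3))-[cs2(*u) for u,_ in ts]).ravel()]
r2=least_squares(g,[.45,-.25,.7],loss="soft_l1"); print(r2.x.round(4),g(r2.x).round(1).reshape(-1,2).tolist())
json.dump([r.x.tolist(),r2.x.tolist()],open("p.json","w"))
E
```

```text
[0.6039 0.1544 0.8548 0.1484] [[-0.0, -0.2], [-0.5, 0.8], [0.6, -0.3], [0.1, -1.0], [0.4, 0.1], [-0.2, 1.0], [-0.1, 2.4], [0.4, -1.7], [-0.1, -0.9], [-0.3, -1.4], [0.5, 0.7], [0.8, 0.0], [0.0, -0.2]]
[ 0.4925 -0.2426  0.7762] [[-0.4, 4.7], [-1.7, 5.5], [1.3, -0.5], [-0.6, -4.1], [1.9, -2.4], [0.2, -0.6]]
```

The handle is raked, so its corners bias the thermometer's yaw. I'll refit with the barrel edges only.

```bash
python3 - <<'E'
from h import *
t=read_camera("top"); s=read_camera("scene")
ct2=lambda u,v:(270+u/4-.375,185+(v-360)/4-.375); cs2=lambda u,v:(200+(u-400)/4-.375,170+(v-360)/4-.375)
tt=[((242,516),(-75,-22,40)),((207,553),(-75,22,36)),((76,423),(75,0,25))]
ts=[((570,505),(75,0,20)),((543,402),(-75,-22,40)),((584,402),(-75,22,40))]
def g(p):
    fx=p[3]*1e3
    T=tt+[((122,415),(fx,-22,40)),((83,458),(fx,22,38))]
    return np.r_[(proj(t,pose(p,np.array([q for _,q in T])/1e3))-[ct2(*u) for u,_ in T]).ravel(),(proj(s,pose(p,np.array([q for _,q in ts])/1e3))-[cs2(*u) for u,_ in ts]).ravel()]
r2=least_squares(g,[.49,-.24,.9,.05],loss="soft_l1"); print(r2.x.round(4),g(r2.x).round(1).reshape(-1,2).tolist())
P=json.load(open("p.json")); P[1]=r2.x.tolist(); json.dump(P,open("p.json","w"))
F=P[0]; th=P[1]
print("pin",pose(F,[[-.034,0,.064]]),"lens tgt",pose(F,[[-.034-.1,0,.064]]),"origin tgt",pose(F,[[-.034-.175,0,.044]]),"knob",pose(F,[[0,.115*np.cos(F[3]),.183+.115*np.sin(F[3])]]))
S,Q=st(); print(S["tool_pos"],Q.as_matrix().round(3).tolist())
for nm,h in(("spray_can",.19),("grease_jar",.055)):
    for c in(t,s):
        for d in masks_of(c,nm)[:1]: print(nm,d["bbox"])
E
```

```text
[ 0.5016 -0.2422  0.8808  0.0475] [[0.5, -0.6], [0.3, 1.2], [-0.5, -1.5], [-0.4, -0.1], [0.6, -0.1], [0.5, 0.4], [0.2, -0.2], [0.5, -0.6]]
pin [[0.58162164 0.12870528 0.064     ]] lens tgt [[0.51598366 0.05326221 0.064     ]] origin tgt [[ 0.46675518 -0.00332009  0.044     ]] knob [[0.51813202 0.22901045 0.19999825]]
[0.23262893 0.6336531  0.24998853] [[-0.939, 0.345, 0.0], [0.345, 0.939, 0.0], [0.0, 0.0, -1.0]]
spray_can [92.0, 136.1, 138.2, 171.0]
spray_can [323.3, 274.0, 356.3, 330.1]
grease_jar [263.3, 125.7, 281.1, 148.5]
grease_jar [200.8, 228.7, 219.5, 248.0]
```

Emit:
{"api": "drive_tool", "payload": {"rows": [[0, 0, 6.83, 0, 0, 0, 1], [0, 0, 6.83, 0, 0, 0, 1], [0, 0, 6.83, 0, 0, 0, 1], [0, 0, 6.83, 0, 0, 0, 1], [0, 0, 6.83, 0, 0, 0, 1], [0, 0, 6.83, 0, 0, 0, 1], [0, 0, 6.83, 0, 0, 0, 1], [0, 0, 6.83, 0, 0, 0, 1]], "force": 40}}

```text
time: 1.97
tool_pos: [0.2326, 0.6337, 0.25]
tcp_rot: [1.915, 2.49, -0.0]
wrist_force: [0.0, 0.8, 0.8]
width: 1.002
grip_force: 0.0
```

Emit:
{"api": "drive_tool", "payload": {"rows": [[0, 0, 6.83, 0, 0, 0, 1], [0, 0, 6.83, 0, 0, 0, 1], [0, 0, 6.83, 0, 0, 0, 1], [0, 0, 6.83, 0, 0, 0, 1], [0, 0, 6.83, 0, 0, 0, 1], [0, 0, 6.83, 0, 0, 0, 1], [0, 0, 6.83, 0, 0, 0, 1], [0, 0, 6.83, 0, 0, 0, 1]]}}

```text
time: 2.63
tool_pos: [0.2326, 0.6337, 0.25]
tcp_rot: [2.845, 1.333, -0.0]
wrist_force: [0.1, 0.3, 0.2]
width: 1.001
grip_force: 0.0
```

Emit:
{"api": "drive_tool", "payload": {"rows": [[0, 0, 0, -0.0208, 0.0319, 0, 1], [0, 0, 0, -0.0208, 0.0319, 0, 1], [0, 0, 0, -0.0208, 0.0319, 0, 1], [0, 0, 0, -0.0208, 0.0319, 0, 1], [0, 0, 0, -0.0208, 0.0319, 0, 1], [0, 0, 0, -0.0208, 0.0319, 0, 1], [0, 0, 0, -0.0208, 0.0319, 0, 1], [0, 0, 0, -0.0208, 0.0319, 0, 1]]}}

```text
time: 3.3
tool_pos: [0.3241, 0.3414, 0.2502]
tcp_rot: [-2.84, -1.343, -0.001]
wrist_force: [0.1, 0.8, 0.4]
width: 1.001
grip_force: 0.0
```

Emit:
{"api": "drive_tool", "payload": {"rows": [[0, 0, 0, -0.0208, 0.0319, 0, 1], [0, 0, 0, -0.0208, 0.0319, 0, 1], [0, 0, 0, -0.0208, 0.0319, 0, 1], [0, 0, 0, -0.0208, 0.0319, 0, 1], [0, 0, 0, -0.0208, 0.0319, 0, 1], [0, 0, 0, -0.0208, 0.0319, 0, 1], [0, 0, 0, -0.0208, 0.0319, 0, 1], [0, 0, 0, -0.0208, 0.0319, 0, 1]]}}

```text
time: 3.97
tool_pos: [0.4156, 0.0506, 0.2505]
tcp_rot: [2.84, 1.342, 0.002]
wrist_force: [-0.1, 0.6, -0.7]
width: 1.005
grip_force: 0.0
```

Emit:
{"api": "drive_tool", "payload": {"rows": [[0, 0, 0, -0.0208, 0.0319, 0.0125, 1], [0, 0, 0, -0.0208, 0.0319, 0.0125, 1], [0, 0, 0, -0.0208, 0.0319, 0.0125, 1], [0, 0, 0, -0.0208, 0.0319, 0.0125, 1], [0, 0, 0, -0.0208, 0.0319, 0.0125, 1], [0, 0, 0, -0.0208, 0.0319, 0.0125, 1], [0, 0, 0, -0.0208, 0.0319, 0.0125, 1], [0, 0, 0, -0.0208, 0.0319, 0.0125, 1]]}}

```text
time: 4.63
tool_pos: [0.5071, -0.2403, 0.1496]
tcp_rot: [2.841, 1.341, 0.001]
wrist_force: [0.7, 0.3, 0.6]
width: 0.998
grip_force: 0.0
```

Emit:
{"api": "drive_tool", "payload": {"rows": [[0, 0, 0, 0, -0.003, 0.02, 1], [0, 0, 0, 0, 0, 0.02, 1], [0, 0, 0, 0, 0, 0.02, 1], [0, 0, 0, 0, 0, 0.02, 1], [0, 0, 0, 0, 0, 0.02, 1], [0, 0, 0, 0, 0, 0.015, 1], [0, 0, 0, 0, 0, 0.005, 1], [0, 0, 0, 0, 0, 0, 1]]}}

```text
time: 5.3
tool_pos: [0.5032, -0.2357, 0.0284]
tcp_rot: [-2.838, -1.341, 0.003]
wrist_force: [1.1, 0.2, 0.0]
width: 0.998
grip_force: 0.0
```

Emit:
{"api": "drive_tool", "payload": {"rows": [[0, 0, 0, 0, 0, 0, 0.4], [0, 0, 0, 0, 0, 0, 0.3], [0, 0, 0, 0, 0, 0, 0.2], [0, 0, 0, 0, 0, 0, 0.1], [0, 0, 0, 0, 0, 0, 0], [0, 0, 0, 0, 0, 0, 0], [0, 0, 0, 0, 0, 0, 0], [0, 0, 0, 0, 0, 0, 0]]}}

```text
time: 5.97
tool_pos: [0.506, -0.2371, 0.0317]
tcp_rot: [2.838, 1.341, 0.003]
wrist_force: [0.5, 0.0, 7.1]
width: 0.509
grip_force: 42.1
```

Emit:
{"api": "drive_tool", "payload": {"rows": [[0, 0, 0, 0, 0, -0.008, 0], [0, 0, 0, 0, 0, -0.012, 0], [0, 0, 0, 0, 0, -0.012, 0], [0, 0, 0, 0, 0, -0.012, 0], [0, 0, 0, 0.008, -0.009, 0, 0], [0, 0, 0, 0.014, -0.015, 0, 0], [0, 0, 0, 0.014, -0.015, 0, 0], [0, 0, 0, 0.014, -0.015, 0, 0]]}}

```text
time: 6.63
tool_pos: [0.494, -0.162, 0.0742]
tcp_rot: [-2.841, -1.34, -0.0]
wrist_force: [0.8, 0.8, -1.5]
width: 0.51
grip_force: 41.2
```

Emit:
{"api": "drive_tool", "payload": {"rows": [[0, 0, 0, 0.014, -0.015, 0, 0], [0, 0, 0, 0.014, -0.015, 0, 0], [0, 0, 0, 0.014, -0.015, 0, 0], [0, 0, 0, 0.014, -0.015, 0, 0], [0, 0, 0, 0.014, -0.015, 0, 0], [0, 0, 0, 0.014, -0.015, 0, 0], [0, 0, 0, 0.014, -0.017, 0, 0], [0, 0, 1.5, 0.01, -0.012, 0, 0]]}}

```text
time: 7.3
tool_pos: [0.4701, -0.0022, 0.074]
tcp_rot: [-2.857, -1.304, 0.0]
wrist_force: [-0.2, -0.2, -1.3]
width: 0.507
grip_force: 41.2
```

```bash
python3 - <<'E'
from h import *
import cv2
F,th=json.load(open("p.json")); S,Q=st(); print(S["tool_pos"],Q.as_matrix().round(3).tolist(),S["grip_force"],S["time"])
for n in("top","scene"):
    p=read_camera(n); im=p["color"][:,:,::-1].copy()
    L=proj(p,pose(F,[[-.134,0,.064],[-.034,0,.064],[-.209-.075,-.022,.084],[-.209-.075,.022,.084]])); print(n,L.round(1).tolist())
    c=L[:2].mean(0).astype(int); x0,y0=max(c[0]-50,0),max(c[1]-50,0)
    z=cv2.resize(im[y0:y0+100,x0:x0+100],None,fx=4,fy=4,interpolation=cv2.INTER_CUBIC)
    for q in L: cv2.drawMarker(z,tuple(int(v) for v in ((q-[x0,y0]+.375)*4)),(0,0,255),0,10,1)
    globals()[n]=z; print(x0,y0)
cv2.imwrite("pics/aim.png",np.hstack([top,scene]))
E
```

```text
[ 0.47005185 -0.00223966  0.07400731] [[0.655, 0.756, -0.0], [0.756, -0.655, 0.001], [0.0, -0.001, -1.0]] 41.23484194278717 7.3
top [[212.1, 207.4], [188.3, 186.4], [253.4, 233.8], [243.6, 245.1]]
150 146
scene [[295.0, 224.3], [299.2, 244.9], [284.3, 193.7], [295.8, 193.4]]
247 184
```

View pics/aim.png

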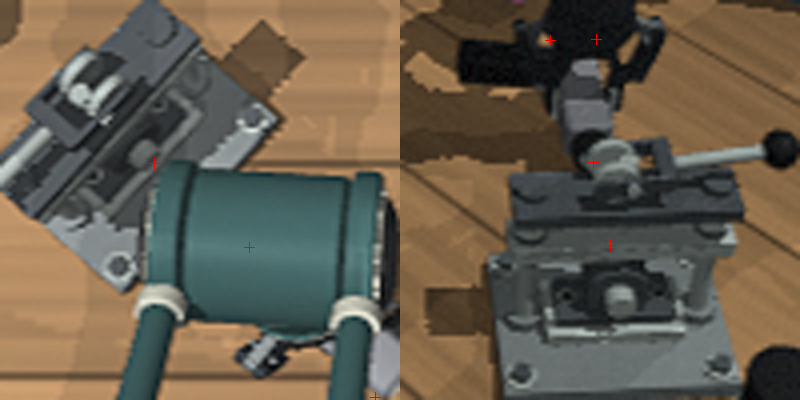

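The scene view shows the barrel axis running through the predicted line (centre near crop (587,115), predicted 586). The lens lies partly behind the cam near (590,150), and the pin mark in the top view sits on the bright pin at (150,155). That is well within the 20 mm tolerance, so I hold here.

Emit:
{"api": "drive_tool", "payload": {"rows": [[0, 0, 0, 0, 0, 0, 0], [0, 0, 0, 0, 0, 0, 0], [0, 0, 0, 0, 0, 0, 0], [0, 0, 0, 0, 0, 0, 0], [0, 0, 0, 0, 0, 0, 0], [0, 0, 0, 0, 0, 0, 0], [0, 0, 0, 0, 0, 0, 0], [0, 0, 0, 0, 0, 0, 0]]}}

```text
time: 8.07
tool_pos: [0.4712, -0.0046, 0.0739]
tcp_rot: [-2.858, -1.304, 0.0]
wrist_force: [-0.2, 0.1, -1.5]
width: 0.505
grip_force: 41.2
```

Emit:
{"api": "drive_tool", "payload": {"rows": [[0, 0, 0, 0, 0, 0, 0], [0, 0, 0, 0, 0, 0, 0], [0, 0, 0, 0, 0, 0, 0], [0, 0, 0, 0, 0, 0, 0], [0, 0, 0, 0, 0, 0, 0], [0, 0, 0, 0, 0, 0, 0], [0, 0, 0, 0, 0, 0, 0], [0, 0, 0, 0, 0, 0, 0]]}}

```text
time: 8.73
tool_pos: [0.4712, -0.0044, 0.074]
tcp_rot: [2.858, 1.304, -0.0]
wrist_force: [0.1, 0.7, -1.4]
width: 0.511
grip_force: 41.2
```

Emit:
{"api": "drive_tool", "payload": {"rows": [[0, 0, 0, 0, 0, 0, 0], [0, 0, 0, 0, 0, 0, 0], [0, 0, 0, 0, 0, 0, 0], [0, 0, 0, 0, 0, 0, 0], [0, 0, 0, 0, 0, 0, 0], [0, 0, 0, 0, 0, 0, 0], [0, 0, 0, 0, 0, 0, 0], [0, 0, 0, 0, 0, 0, 0]]}}

```text
time: 9.4
tool_pos: [0.4712, -0.0044, 0.074]
tcp_rot: [-2.858, -1.304, -0.0]
wrist_force: [-0.0, 0.3, -0.8]
width: 0.51
grip_force: 41.2
```

```bash
python3 - <<'E'
from h import *
import cv2
F,th=json.load(open("p.json")); S,Q=st(); print(S["tool_pos"],S["grip_force"],S["time"])
p=read_camera("scene"); m=masks_of(p,"thermometer")
print([(round(d["score"],2),d["bbox"]) for d in m])
a=F[:2]+[F[2]]
for X in([-.209+.05,0,.064],[-.209+.05,0,.084],[-.209+.02,.022,.084],[-.209+.02,-.022,.084],[-.209,0,.084]): print(X,proj(p,pose(F,[X])).round(1))
im=p["color"][180:240,260:335,::-1]; cv2.imwrite("pics/aim2.png",cv2.resize(im,None,fx=8,fy=8,interpolation=cv2.INTER_CUBIC))
E
```

```text
[ 0.47124629 -0.00436818  0.07398537] 41.18833780288696 9.4
[(0.83, [261.3, 193.2, 298.2, 226.5]), (0.81, [246.6, 166.0, 283.0, 184.2]), (0.67, [167.0, 160.8, 211.0, 184.6]), (0.41, [199.3, 230.0, 216.3, 249.8])]
[-0.15899999999999997, 0, 0.064] [[294.1 219.5]]
[-0.15899999999999997, 0, 0.084] [[294.5 215.3]]
[-0.189, 0.022, 0.084] [[299.4 209.6]]
[-0.189, -0.022, 0.084] [[287.3 209.9]]
[-0.209, 0, 0.084] [[292.7 206.2]]
```

View pics/aim2.png

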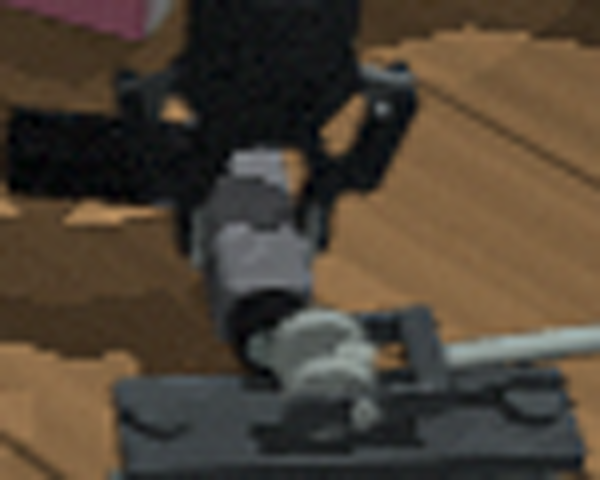

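Barrel front top edge sits at about (292.8,216.2) against the predicted (294.5,215.3), so it is about 4–5 mm off sideways. I'll nudge 4 mm, hold a bit longer, then return it to its place.

Emit:
{"api": "drive_tool", "payload": {"rows": [[0, 0, 0, 0, -0.002, 0, 0], [0, 0, 0, 0, -0.002, 0, 0], [0, 0, 0, 0, 0, 0, 0], [0, 0, 0, 0, 0, 0, 0], [0, 0, 0, 0, 0, 0, 0], [0, 0, 0, 0, 0, 0, 0], [0, 0, 0, 0, 0, 0, 0], [0, 0, 0, 0, 0, 0, 0]]}}

```text
time: 10.17
tool_pos: [0.4682, -0.0018, 0.074]
tcp_rot: [2.858, 1.304, 0.0]
wrist_force: [0.0, 0.4, -2.0]
width: 0.511
grip_force: 41.2
```

Emit:
{"api": "drive_tool", "payload": {"rows": [[0, 0, 0, 0, 0, 0, 0], [0, 0, 0, 0, 0, 0, 0], [0, 0, 0, 0, 0, 0, 0], [0, 0, 0, 0, 0, 0, 0], [0, 0, 0, 0, 0, 0, 0], [0, 0, 0, 0, 0, 0, 0], [0, 0, 0, 0, 0, 0, 0], [0, 0, 0, 0, 0, 0, 0]]}}

```text
time: 10.83
tool_pos: [0.4682, -0.0018, 0.074]
tcp_rot: [2.858, 1.304, -0.0]
wrist_force: [0.0, -0.5, -2.4]
width: 0.512
grip_force: 41.2
```

Emit:
{"api": "drive_tool", "payload": {"rows": [[0, 0, 0, 0, 0, 0, 0], [0, 0, 0, 0, 0, 0, 0], [0, 0, 0, 0, 0, 0, 0], [0, 0, 0, 0, 0, 0, 0], [0, 0, 0, -0.0064, 0.0075, 0, 0], [0, 0, 0, -0.0128, 0.0151, 0, 0], [0, 0, 0, -0.0128, 0.0151, 0, 0], [0, 0, 0, -0.0128, 0.0151, 0, 0]]}}

```text
time: 11.5
tool_pos: [0.4789, -0.0714, 0.0741]
tcp_rot: [2.857, 1.306, 0.0]
wrist_force: [0.8, -0.7, -1.1]
width: 0.513
grip_force: 41.2
```

Emit:
{"api": "drive_tool", "payload": {"rows": [[0, 0, 0, -0.0128, 0.0151, 0, 0], [0, 0, 0, -0.0128, 0.0151, 0, 0], [0, 0, 0, -0.0128, 0.0151, 0, 0], [0, 0, 0, -0.0128, 0.0151, 0, 0], [0, 0, 0, -0.0128, 0.0151, 0, 0], [0, 0, 0, -0.0128, 0.0151, 0, 0], [0, 0, 0, -0.0128, 0.0151, 0, 0], [0, 0, 0, -0.0128, 0.0151, 0, 0]]}}

```text
time: 12.17
tool_pos: [0.5027, -0.2285, 0.0739]
tcp_rot: [2.858, 1.304, -0.0]
wrist_force: [-0.2, 0.1, -1.6]
width: 0.506
grip_force: 41.2
```

Emit:
{"api": "drive_tool", "payload": {"rows": [[0, 0, 0, 0, 0, 0, 0], [0, 0, 0, 0, 0, 0, 0], [0, 0, 0, 0, 0, 0.01, 0], [0, 0, 0, 0, 0, 0.01, 0], [0, 0, 0, 0, 0, 0.01, 0], [0, 0, 0, 0, 0, 0.006, 0], [0, 0, 0, 0, 0, 0.003, 0], [0, 0, 0, 0, 0, 0.001, 0]]}}

```text
time: 12.83
tool_pos: [0.502, -0.2258, 0.0325]
tcp_rot: [-2.856, -1.305, 0.003]
wrist_force: [-0.0, -1.4, -2.1]
width: 0.509
grip_force: 41.2
```

Emit:
{"api": "drive_tool", "payload": {"rows": [[0, 0, 0, 0, 0, 0.001, 0], [0, 0, 0, 0, 0, 0.001, 0], [0, 0, 0, 0, 0, 0, 0], [0, 0, 0, 0, 0, 0, 0.6], [0, 0, 0, 0, 0, 0, 0.8], [0, 0, 0, 0, 0, 0, 1], [0, 0, 0, 0, 0, 0, 1], [0, 0, 0, 0, 0, 0, 1]]}}

```text
time: 13.5
tool_pos: [0.5032, -0.2269, 0.0323]
tcp_rot: [2.857, 1.304, 0.001]
wrist_force: [-0.5, 0.7, -0.3]
width: 1.004
grip_force: 0.0
```

Emit:
{"api": "drive_tool", "payload": {"rows": [[0, 0, 0, 0, 0, 0, 1], [0, 0, 0, 0, 0, 0, 1], [0, 0, 0, 0, 0, -0.015, 1], [0, 0, 0, 0, 0, -0.03, 1], [0, 0, 0, 0, 0, -0.04, 1], [0, 0, 0, 0, 0, -0.04, 1], [0, 0, 0, 0, 0, -0.04, 1], [0, 0, 0, 0, 0, -0.04, 1]]}}

```text
time: 14.17
tool_pos: [0.5024, -0.2265, 0.2388]
tcp_rot: [-2.858, -1.304, 0.0]
wrist_force: [0.2, -0.4, -0.5]
width: 0.999
grip_force: 0.0
```

Emit:
{"api": "drive_tool", "payload": {"rows": [[0, 0, 0, 0, 0, -0.03, 1], [0, 0, 0, 0, 0, -0.03, 1], [0, 0, 0, 0, 0, -0.02, 1], [0, 0, 0, 0, 0, 0, 1]]}}

```text
time: 14.5
tool_pos: [0.5053, -0.2279, 0.3235]
tcp_rot: [2.85, 1.301, 0.01]
wrist_force: [-0.1, -0.9, 0.8]
width: 1.006
grip_force: 0.0
```

```bash
python3 - <<'E'
from h import *
import cv2
S,Q=st(); print(S["tool_pos"],Q.as_matrix().round(3).tolist(),S["time"],S["q"].round(3))
s=read_camera("scene"); t=read_camera("top")
a=t["color"][120:240,120:290,::-1]; b=s["color"][150:300,190:360,::-1]
a=cv2.resize(a,(400,282),interpolation=cv2.INTER_CUBIC); b=cv2.resize(b,(400,353),interpolation=cv2.INTER_CUBIC)
cv2.imwrite("pics/laid.png",np.vstack([a,b]))
E
```

```text
[ 0.50527253 -0.22789358  0.32347746] [[0.655, 0.755, 0.009], [0.755, -0.655, -0.005], [0.003, 0.01, -1.0]] 14.5 [-0.469 -0.01   1.776 -0.     1.365  0.246]
```

View pics/laid.png

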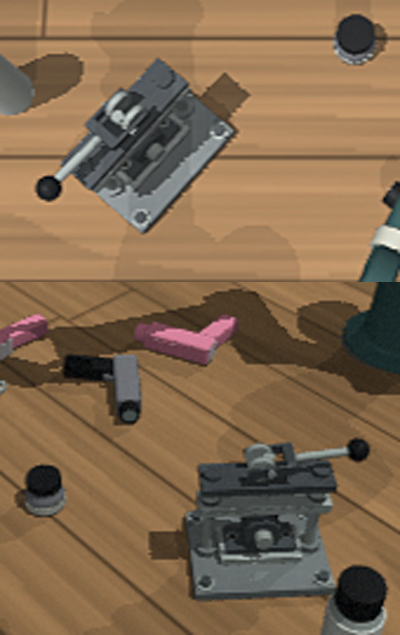

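Thermometer lies flat again (crop (125,385)), clamp still closed, everything else in place. On to the knob: turn a quarter and cross over at height.

Emit:
{"api": "drive_tool", "payload": {"rows": [[0, 0, -7, 0, 0, 0, 1], [0, 0, -7, 0, 0, 0, 1], [0, 0, -7, 0, 0, 0, 1], [0, 0, -7, 0, 0, 0, 1], [0, 0, -7, 0, 0, 0, 1], [0, 0, -7, 0, 0, 0, 1], [0, 0, -7, 0, 0, 0, 1], [0, 0, -7, 0, 0, 0, 1]]}}

```text
time: 15.27
tool_pos: [0.5017, -0.2261, 0.3138]
tcp_rot: [-1.901, -2.495, 0.001]
wrist_force: [0.0, 0.1, -0.2]
width: 1.001
grip_force: 0.0
```

Emit:
{"api": "drive_tool", "payload": {"rows": [[0, 0, -7, 0, 0, 0, 1], [0, 0, -7, 0, 0, 0, 1], [0, 0, -7, 0, 0, 0, 1], [0, 0, -7, 0, 0, 0, 1], [0, 0, -5.9, 0, 0, 0, 1], [0, 0, 0, 0.0242, 0.0295, 0, 1], [0, 0, 0, 0.0242, 0.0295, 0, 1], [0, 0, 0, 0.0242, 0.0295, 0, 1]]}}

```text
time: 15.93
tool_pos: [0.5048, -0.1113, 0.3138]
tcp_rot: [-1.103, -2.936, 0.0]
wrist_force: [1.3, -0.2, -0.3]
width: 1.001
grip_force: 0.0
```

Emit:
{"api": "drive_tool", "payload": {"rows": [[0, 0, 0, 0.0242, 0.0295, 0, 1], [0, 0, 0, 0.0242, 0.0295, 0, 1], [0, 0, 0, 0.0242, 0.0295, 0, 1], [0, 0, 0, 0.0242, 0.0295, 0, 1], [0, 0, 0, 0.0242, 0.0295, 0, 1], [0, 0, 0, 0.0242, 0.0295, 0, 1], [0, 0, 0, 0.0242, 0.0295, 0, 1], [0, 0, 0, 0.0242, 0.0295, 0, 1]]}}

```text
time: 16.6
tool_pos: [0.5136, 0.1943, 0.314]
tcp_rot: [-1.1, -2.939, 0.004]
wrist_force: [-0.3, 0.1, -0.6]
width: 1.003
grip_force: 0.0
```

Emit:
{"api": "drive_tool", "payload": {"rows": [[0, 0, 0, 0.0242, 0.0295, 0, 1], [0, 0, 0, 0, 0, 0.02, 1], [0, 0, 0, 0, 0, 0.01, 1], [0, 0, 0, 0, 0, 0, 1], [0, 0, 0, 0, 0, 0, 1]]}}

```text
time: 17.02
tool_pos: [0.5149, 0.2297, 0.2842]
tcp_rot: [-1.101, -2.938, 0.006]
wrist_force: [-0.4, -0.2, 0.6]
width: 0.999
grip_force: 0.0
```

```bash
python3 - <<'E'
from h import *
F,_=json.load(open("p.json")); S,Q=st(); p=S["tool_pos"]; M=Q.as_matrix(); print(p,M.round(3).tolist(),S["time"])
k=pose(F,[[0,.115*np.cos(F[3]),.183+.115*np.sin(F[3])]])[0]
print("to knob in tool axes",(M.T@(k-p)).round(4))
c,s=np.cos(F[2]),np.sin(F[2]); Yf=np.array([-s,c,0]); print("yaw err deg",np.degrees(np.arctan2(M[1,1],M[0,1])-F[2]))
E
```

```text
[0.51487449 0.22965164 0.28417802] [[-0.754, 0.657, -0.005], [0.657, 0.754, -0.002], [0.002, -0.005, -1.0]] 17.0167
to knob in tool axes [-0.0031  0.0021  0.0842]
yaw err deg -0.050479321421349
```

Emit:
{"api": "drive_tool", "payload": {"rows": [[0, 0, 0, -0.003, 0.002, 0.02, 1], [0, 0, 0, 0, 0, 0.02, 1], [0, 0, 0, 0, 0, 0.015, 1], [0, 0, 0, 0, 0, 0.015, 1], [0, 0, 0, 0, 0, 0.01, 1], [0, 0, 0, 0, 0, 0.004, 1], [0, 0, 0, 0, 0, 0, 1], [0, 0, 0, 0, 0, 0, 1]]}}

```text
time: 17.68
tool_pos: [0.5204, 0.2301, 0.2038]
tcp_rot: [1.102, 2.941, 0.001]
wrist_force: [0.9, 0.6, 0.5]
width: 1.0
grip_force: 0.0
```

```bash
python3 - <<'E'
from h import *
import cv2
F,_=json.load(open("p.json")); S,Q=st(); p=S["tool_pos"]; M=Q.as_matrix()
k=pose(F,[[0,.115*np.cos(F[3]),.183+.115*np.sin(F[3])]])
print(p,"to knob",(M.T@(k[0]-p)).round(4),S["wrist_force"])
s=read_camera("scene"); o=[]
q=proj(s,k)[0]; print(q)
im=s["color"][190:260,290:390,::-1]; z=cv2.resize(im,None,fx=6,fy=6,interpolation=cv2.INTER_CUBIC)
cv2.drawMarker(z,tuple(int(v) for v in (q-[290,190]+.4)*6),(0,0,255),0,10,1); cv2.imwrite("pics/knob.png",z)
E
```

```text
[0.52035486 0.23013808 0.20375035] to knob [ 0.0009 -0.0023  0.0037] [0.85445068 0.56017898 0.4738495 ]
[342.14387027 220.46151684]
```

View pics/knob.png

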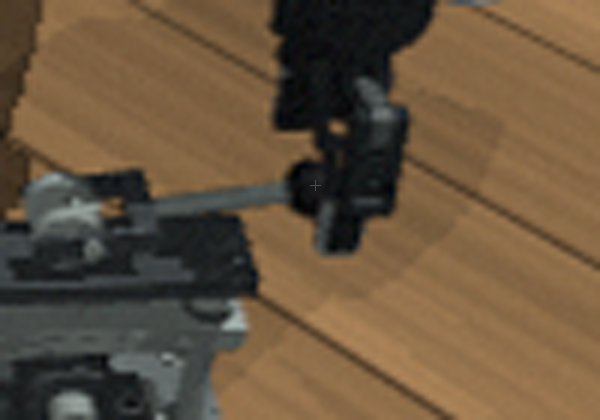

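The near fingertip shows about 28 crop px (4.7 px) right of the knob. Perspective alone for a finger 50 mm towards the camera gives about 4 px, so the pinch is aligned. Closing.

Emit:
{"api": "drive_tool", "payload": {"rows": [[0, 0, 0, 0.001, -0.002, 0.003, 1], [0, 0, 0, 0, 0, 0, 0.6], [0, 0, 0, 0, 0, 0, 0.4], [0, 0, 0, 0, 0, 0, 0.2], [0, 0, 0, 0, 0, 0, 0], [0, 0, 0, 0, 0, 0, 0], [0, 0, 0, 0, 0, 0, 0], [0, 0, 0, 0, 0, 0, 0]], "force": 50}}

```text
time: 18.4
tool_pos: [0.5188, 0.2309, 0.2007]
tcp_rot: [1.101, 2.941, 0.005]
wrist_force: [2.2, 4.8, 0.5]
width: 0.322
grip_force: 49.2
```

```bash
python3 - <<'E'
from h import *
F,_=json.load(open("p.json")); S,Q=st(); p=S["tool_pos"]; M=Q.as_matrix()
print(p,S["width"]*85,S["grip_force"],S["wrist_force"].round(1))
c,s=np.cos(F[2]),np.sin(F[2]); d=p[:2]-F[:2]; print("tcp in fixture",c*d[0]+s*d[1],-s*d[0]+c*d[1],p[2])
def K(a):
    piv=.183 if a<.37 else .178+.012*np.sin(a)
    return np.array([.115*np.cos(a),piv+.115*np.sin(a)])
A=np.r_[F[3],np.arange(.25,1.58,.11),1.57]; P=np.array([K(a) for a in A])
D=np.diff(P,axis=0); print(np.c_[A[1:],D[:,0],-D[:,1],P[1:]].round(4).tolist())
E
```

```text
[0.51882177 0.23091352 0.20072626] 27.337698290175513 49.17859196662903 [2.2 4.8 0.5]
tcp in fixture 0.0018884688281313594 0.1144655638562867 0.20072626104674224
[[0.25, -0.0023, -0.0115, 0.1114, 0.2115], [0.36, -0.0038, -0.0121, 0.1076, 0.2235], [0.47, -0.0051, -0.012, 0.1025, 0.2355], [0.58, -0.0063, -0.0121, 0.0962, 0.2476], [0.69, -0.0075, -0.0112, 0.0887, 0.2588], [0.8, -0.0086, -0.0103, 0.0801, 0.2691], [0.91, -0.0095, -0.0092, 0.0706, 0.2783], [1.02, -0.0104, -0.008, 0.0602, 0.2862], [1.13, -0.0111, -0.0066, 0.0491, 0.2929], [1.24, -0.0117, -0.0053, 0.0374, 0.2981], [1.35, -0.0122, -0.0038, 0.0252, 0.3019], [1.46, -0.0125, -0.0023, 0.0127, 0.3042], [1.57, -0.0126, -0.0008, 0.0001, 0.305], [1.57, -0.0, -0.0, 0.0001, 0.305]]
```

Emit:
{"api": "drive_tool", "payload": {"rows": [[0, 0, 0, -0.0011, 0, -0.0058, 0], [0, 0, 0, -0.0012, 0, -0.0057, 0], [0, 0, 0, -0.0019, 0, -0.006, 0], [0, 0, 0, -0.0019, 0, -0.0061, 0], [0, 0, 0, -0.0025, 0, -0.006, 0], [0, 0, 0, -0.0026, 0, -0.006, 0], [0, 0, 0, -0.0031, 0, -0.006, 0], [0, 0, 0, -0.0032, 0, -0.0061, 0]]}}

```text
time: 19.07
tool_pos: [0.5323, 0.2191, 0.2465]
tcp_rot: [1.101, 2.941, 0.004]
wrist_force: [8.0, 5.6, -9.9]
width: 0.317
grip_force: 49.8
```

```bash
python3 - <<'E'
from h import *
import cv2
F,_=json.load(open("p.json")); S,Q=st(); p=S["tool_pos"]
c,s=np.cos(F[2]),np.sin(F[2]); d=p[:2]-F[:2]; print("tcp in fixture",c*d[0]+s*d[1],-s*d[0]+c*d[1],p[2],S["width"]*85,S["wrist_force"])
s=read_camera("scene"); q=proj(s,pose(F,[[0,.0962,.2476]]))[0]; print(q)
im=s["color"][180:260,285:385,::-1]; z=cv2.resize(im,None,fx=6,fy=6,interpolation=cv2.INTER_CUBIC)
cv2.drawMarker(z,tuple(int(v) for v in (q-[285,180]+.4)*6),(0,0,255),0,10,1); cv2.imwrite("pics/knob2.png",z)
E
```

```text
tcp in fixture 0.0017888489427845058 0.096550486765568 0.24645582689898438 26.98248199135308 [ 7.9920135   5.62473993 -9.86830884]
[338.84322196 208.58111274]
```

View pics/knob2.png

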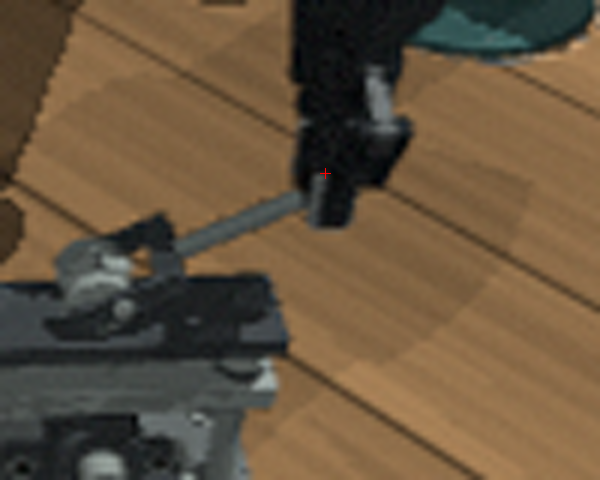

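The bar rises towards the gripper (from (180,245) to (300,200)) and the knob sits between the fingers. Force is about 10 N, as expected. Continuing the arc.

Emit:
{"api": "drive_tool", "payload": {"rows": [[0, 0, 0, -0.0037, 0, -0.0056, 0], [0, 0, 0, -0.0038, 0, -0.0056, 0], [0, 0, 0, -0.0043, 0, -0.0052, 0], [0, 0, 0, -0.0043, 0, -0.0051, 0], [0, 0, 0, -0.0047, 0, -0.0046, 0], [0, 0, 0, -0.0048, 0, -0.0046, 0], [0, 0, 0, -0.0052, 0, -0.004, 0], [0, 0, 0, -0.0052, 0, -0.004, 0]]}}

```text
time: 19.78
tool_pos: [0.5599, 0.1933, 0.2831]
tcp_rot: [1.1, 2.94, -0.004]
wrist_force: [0.0, -0.5, -0.9]
width: 0.113
grip_force: 0.0
```

```bash
python3 - <<'E'
from h import *
F,_=json.load(open("p.json")); S,Q=st(); p=S["tool_pos"]
c,s=np.cos(F[2]),np.sin(F[2]); d=p[:2]-F[:2]; print("tcp in fixture",c*d[0]+s*d[1],-s*d[0]+c*d[1],p[2],"want .0602 .2862",S["width"]*85,S["wrist_force"],S["grip_force"])
E
```

```text
tcp in fixture 0.00044464281851018875 0.05881797170642411 0.28305419824672956 want .0602 .2862 9.603617948668786 [ 0.03151125 -0.47099579 -0.87432716] 0.0
```

The knob slipped out (width 0.11, no grip), so the lever has sprung back. I'll open, back off, and measure the knob again.

Emit:
{"api": "drive_tool", "payload": {"rows": [[0, 0, 0, 0, 0, -0.01, 1], [0, 0, 0, 0, 0, -0.02, 1], [0, 0, 0, 0, -0.02, -0.03, 1], [0, 0, 0, 0, -0.035, 0, 1], [0, 0, 0, 0, -0.035, 0, 1], [0, 0, 0, 0, -0.035, 0, 1], [0, 0, 0, 0, -0.035, 0, 1], [0, 0, 0, 0, -0.035, 0, 1]]}}

```text
time: 20.45
tool_pos: [0.4284, 0.0466, 0.347]
tcp_rot: [1.1, 2.943, -0.001]
wrist_force: [0.2, -0.7, 0.4]
width: 1.002
grip_force: 0.0
```

```bash
python3 - <<'E'
from h import *
import cv2
F,_=json.load(open("p.json")); S,Q=st(); print(S["tool_pos"],S["time"])
o=[]
for n in("top","scene"):
    p=read_camera(n); g=p["color"]; c=proj(p,pose(F,[[0,.06,.19]]))[0].astype(int); x0,y0=c-[50,45]
    z=cv2.resize(g[y0:y0+90,x0:x0+100,::-1],None,fx=4,fy=4,interpolation=cv2.INTER_CUBIC); print(n,x0,y0)
    for k in range(0,100,10): cv2.line(z,(4*k,0),(4*k,5),(0,255,255),1)
    L=proj(p,pose(F,[[0,.115,.183],[0,.107,.226],[.025,-.088,.16],[-.025,-.088,.16],[.025,.088,.16],[-.025,.088,.16]]))
    for q in L: cv2.drawMarker(z,tuple(int(v) for v in (q-[x0,y0]+.4)*4),(0,0,255),0,8,1)
    print(L.round(1).tolist()); o.append(z)
    print([(round(d["score"],2),d["bbox"]) for d in masks_of(p,"lever_knob")[:3]])
    np.save(n+"_k.npy",g)
cv2.imwrite("pics/k3.png",np.hstack(o))
E
```

```text
[0.42839677 0.04655096 0.34696564] 20.45
top 105 140
[[142.4, 201.0], [139.3, 196.3], [187.8, 144.4], [200.5, 155.3], [145.4, 189.4], [158.1, 200.9]]
[(0.22, [317.5, 132.6, 357.7, 173.0])]
scene 274 178
[[341.7, 224.6], [341.3, 214.0], [275.8, 237.7], [274.2, 226.3], [333.6, 236.1], [330.1, 224.8]]
[(0.57, [295.0, 215.1, 349.6, 235.9])]
```

View pics/k3.png

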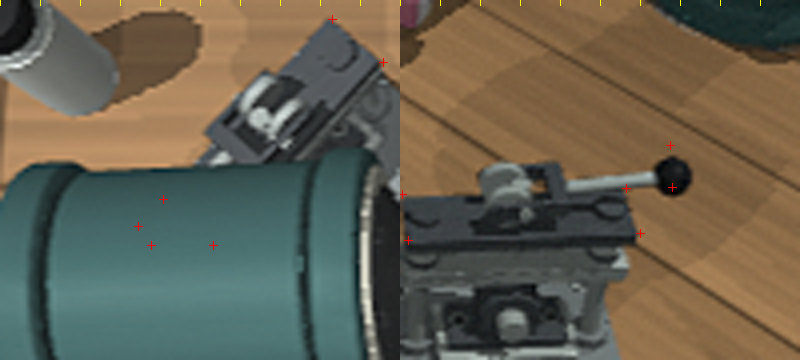

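Top view is blocked by the arm. The scene view shows the lever sprung back, with the ball at crop (673,177), or px (341.9,221.9). I'll triangulate the original ball from the first picture pair and check it against the model.

```bash
python3 - <<'E'
from h import *
import cv2
F,_=json.load(open("p.json"))
t=read_camera("top"); s=read_camera("scene")
T0=cv2.imread("pics/top0.png"); S0=cv2.imread("pics/scene0.png")
def blob(im,c,r):  # subpixel dark centroid in 800x600 png -> native px
    x,y=c; w=im[y-r:y+r,x-r:x+r].max(2); m=(w<45).astype(np.uint8)
    n,l,st_,ce=cv2.connectedComponentsWithStats(m); i=1+np.argmax(st_[1:,4]); 
    q=ce[i]+[x-r,y-r]; return (q+.5)*.64-.5, st_[i]
a,sa=blob(T0,(220,312),14); b,sb=blob(S0,(535,345),14); print(a,sa,b,sb)
sc=s["color"]; w=sc[210:234,328:355].max(2); n,l,q,ce=cv2.connectedComponentsWithStats((w<45).astype(np.uint8)); i=1+np.argmax(q[1:,4]); b2=ce[i]+[328,210]; print("now scene",b2,q[i])
for off in(0,.5):
    f=lambda X:np.r_[proj(t,[X])[0]-a-off,proj(s,[X])[0]-b-off]
    r=least_squares(f,[.518,.229,.2]); print("knob tri",r.x.round(4),r.fun.round(2))
    c,sn=np.cos(F[2]),np.sin(F[2]); d=r.x[:2]-F[:2]; print(" in fixture",c*d[0]+sn*d[1],-sn*d[0]+c*d[1])
# current angle from scene at model
g=lambda v:(proj(s,pose(F,[[0,.115*np.cos(v[0]),.183+.115*np.sin(v[0])]]))[0]-b2-.0)
r=least_squares(g,[.1]); print("angle now",r.x,r.fun, pose(F,[[0,.115*np.cos(r.x[0]),.183+.115*np.sin(r.x[0])]]))
E
```

```text
[140.50292683 199.54682927] [  6   7  16  16 164] [341.84987952 220.63156627] [  7   7  14  15 166]
now scene [341.73134328 221.65671642] [10  7  9 10 67]
knob tri [0.5189 0.2293 0.2   ] [ 0.16 -0.11  0.21 -0.01]
 in fixture 0.000742620478474558 0.11330456219951957
knob tri [0.5176 0.2294 0.1972] [-0.09  0.06 -0.13  0.  ]
 in fixture -4.8477389517381786e-05 0.11445151419755958
angle now [0.10445407] [0.35598288 0.02703591] [[0.5176519  0.22942818 0.19499039]]
```

The knob triangulates to within 2–3 mm of the model, so the first grasp was placed right. It slipped under load mid-swing, with about 9 N sideways and 7 N radial. I'll regrasp with more grip, null the side force first, and swing in shorter stages watching the forces.

Emit:
{"api": "drive_tool", "payload": {"rows": [[0, 0, 0, 0.0088, 0.0331, 0, 1], [0, 0, 0, 0.0088, 0.0331, 0, 1], [0, 0, 0, 0.0088, 0.0331, 0, 1], [0, 0, 0, 0.0088, 0.0331, 0, 1], [0, 0, 0, 0.0088, 0.0331, 0, 1], [0, 0, 0, 0.0088, 0.0331, 0, 1], [0, 0, 0, 0, 0, 0.03, 1], [0, 0, 0, 0, 0, 0.03, 1]]}}

```text
time: 21.42
tool_pos: [0.5231, 0.236, 0.2873]
tcp_rot: [1.094, 2.942, 0.005]
wrist_force: [-0.2, 0.1, -0.3]
width: 0.997
grip_force: 0.0
```

Emit:
{"api": "drive_tool", "payload": {"rows": [[0, 0, 0, 0, 0, 0.01, 1], [0, 0, 0, 0, 0, 0, 1], [0, 0, 0, 0, 0, 0, 1], [0, 0, 0, 0, 0, 0, 1]]}}

```text
time: 21.75
tool_pos: [0.5216, 0.2324, 0.2782]
tcp_rot: [1.1, 2.941, 0.003]
wrist_force: [0.2, 1.0, 0.2]
width: 0.998
grip_force: 0.0
```

```bash
cat >> h.py <<'E'
F,_th=json.load(open("p.json"))
def rep():
    S,Q=st(); p=S["tool_pos"]; M=Q.as_matrix(); c,s=np.cos(F[2]),np.sin(F[2]); d=p[:2]-F[:2]
    fx,fy=c*d[0]+s*d[1],-s*d[0]+c*d[1]; w=M.T@S["wrist_force"]
    print("t",round(S["time"],2),"tcp fixture",np.round([fx,fy,p[2]],4),"F tool",w.round(1),"w",round(S["width"],3),"grip",round(S["grip_force"],1))
    return S,M
E
python3 - <<'E'
from h import *
S,M=rep(); print("to target",(M.T@(np.array([.519,.231,.195])-S["tool_pos"])).round(4))
E
```

```text
t 21.75 tcp fixture [0.0048 0.1133 0.2782] F tool [ 0.5  0.9 -0.2] w 0.998 grip 0.0
to target [ 0.0011 -0.0029  0.0832]
```

Emit:
{"api": "drive_tool", "payload": {"rows": [[0, 0, 0, 0.002, -0.002, 0.02, 1], [0, 0, 0, 0, 0, 0.02, 1], [0, 0, 0, 0, 0, 0.02, 1], [0, 0, 0, 0, 0, 0.015, 1], [0, 0, 0, 0, 0, 0.01, 1], [0, 0, 0, 0, 0, 0, 1], [0, 0, 0, 0, 0, 0, 0.5], [0, 0, 0, 0, 0, 0, 0.3]], "force": 110}}

```text
time: 22.42
tool_pos: [0.5191, 0.2321, 0.1935]
tcp_rot: [1.101, 2.94, 0.003]
wrist_force: [0.8, 0.7, -0.2]
width: 0.747
grip_force: 0.0
```

Emit:
{"api": "drive_tool", "payload": {"rows": [[0, 0, 0, 0, 0, 0, 0.1], [0, 0, 0, 0, 0, 0, 0], [0, 0, 0, 0, 0, 0, 0], [0, 0, 0, 0, 0, 0, 0], [0, 0, 0, 0, 0, 0, 0]]}}

```text
time: 22.83
tool_pos: [0.5182, 0.2318, 0.1918]
tcp_rot: [1.101, 2.942, 0.001]
wrist_force: [-0.3, -0.9, 1.2]
width: 0.303
grip_force: 108.0
```

```bash
python3 -c "
from h import *
rep()"
```

```text
t 22.83 tcp fixture [0.0021 0.1155 0.1918] F tool [-0.4 -0.9 -1.2] w 0.303 grip 108.0
```

Side force is now near zero with 108 N grip. Generating the arc from the present angle.

```bash
python3 - <<'E'
from h import *
def K(a):
    piv=max(.183,.178+.012*np.sin(a)) if a>.37 else .183
    return np.array([.115*np.cos(a),piv+.115*np.sin(a)])
A=np.linspace(.104,1.57,25); P=np.array([K(a) for a in A]); D=np.diff(P,axis=0)
for i,(d,a,p) in enumerate(zip(D,A[1:],P[1:])): print(i,round(a,3),(d*[1e3,-1e3]).round(1),p.round(4))
E
```

```text
0 0.165 [-0.9 -7. ] [0.1134 0.2019]
1 0.226 [-1.4 -6.9] [0.1121 0.2088]
2 0.287 [-1.8 -6.8] [0.1103 0.2156]
3 0.348 [-2.2 -6.7] [0.1081 0.2223]
4 0.409 [-2.6 -6.5] [0.1055 0.2288]
5 0.47 [-3.  -6.8] [0.1025 0.2356]
6 0.532 [-3.4 -6.8] [0.0991 0.2424]
7 0.593 [-3.7 -6.6] [0.0954 0.2489]
8 0.654 [-4.1 -6.3] [0.0913 0.2552]
9 0.715 [-4.4 -6. ] [0.0868 0.2612]
10 0.776 [-4.8 -5.7] [0.0821 0.2669]
11 0.837 [-5.1 -5.4] [0.077  0.2723]
12 0.898 [-5.4 -5. ] [0.0717 0.2773]
13 0.959 [-5.6 -4.6] [0.066 0.282]
14 1.02 [-5.9 -4.3] [0.0602 0.2862]
15 1.081 [-6.1 -3.9] [0.0541 0.2901]
16 1.142 [-6.3 -3.4] [0.0478 0.2935]
17 1.204 [-6.5 -3. ] [0.0413 0.2965]
18 1.265 [-6.6 -2.6] [0.0347 0.2991]
19 1.326 [-6.8 -2.1] [0.0279 0.3012]
20 1.387 [-6.9 -1.7] [0.021  0.3029]
21 1.448 [-6.9 -1.2] [0.0141 0.304 ]
22 1.509 [-7.  -0.7] [0.0071 0.3048]
23 1.57 [-7.  -0.2] [1.00e-04 3.05e-01]
```

Emit:
{"api": "drive_tool", "payload": {"rows": [[0, 0, 0, -0.0009, 0, -0.007, 0], [0, 0, 0, -0.0014, 0, -0.0069, 0], [0, 0, 0, -0.0018, 0, -0.0068, 0], [0, 0, 0, -0.0022, 0, -0.0067, 0], [0, 0, 0, -0.0026, 0, -0.0065, 0], [0, 0, 0, 0, 0, 0, 0]]}}

```text
time: 23.33
tool_pos: [0.5242, 0.227, 0.2274]
tcp_rot: [-1.102, -2.939, -0.005]
wrist_force: [-7.1, 6.9, 0.3]
width: 0.297
grip_force: 110.8
```

```bash
python3 -c "
from h import *
rep()"
```

```text
t 23.33 tcp fixture [0.0025 0.1079 0.2274] F tool [ 9.9  0.5 -0.3] w 0.297 grip 110.8
```

Emit:
{"api": "drive_tool", "payload": {"rows": [[0, 0, 0, -0.003, 0, -0.0068, 0], [0, 0, 0, -0.0034, 0, -0.0068, 0], [0, 0, 0, -0.0037, 0, -0.0066, 0], [0, 0, 0, 0, 0, 0, 0]]}}

```text
time: 23.67
tool_pos: [0.5315, 0.2203, 0.2463]
tcp_rot: [-1.1, -2.94, -0.002]
wrist_force: [5.2, -9.4, -5.0]
width: 0.301
grip_force: 112.1
```

```bash
python3 -c "
from h import *
rep()"
```

```text
t 23.67 tcp fixture [0.0022 0.0979 0.2463] F tool [-10.1  -3.7   5. ] w 0.301 grip 112.1
```

Emit:
{"api": "drive_tool", "payload": {"rows": [[0, 0, 0, -0.0015, 0, 0, 0], [0, 0, 0, -0.0041, 0, -0.0063, 0], [0, 0, 0, -0.0044, 0, -0.006, 0], [0, 0, 0, 0, 0, 0, 0], [0, 0, 0, 0, 0, 0, 0]]}}

```text
time: 24.08
tool_pos: [0.537, 0.2152, 0.2589]
tcp_rot: [-1.099, -2.936, -0.003]
wrist_force: [-15.7, 9.5, -3.1]
width: 0.298
grip_force: 109.5
```

```bash
python3 -c "
from h import *
rep()"
```

```text
t 24.08 tcp fixture [0.002  0.0904 0.2589] F tool [18.1 -3.1  3.2] w 0.298 grip 109.5
```

Emit:
{"api": "drive_tool", "payload": {"rows": [[0, 0, 0, -0.0024, 0, -0.0029, 0], [0, 0, 0, -0.0024, 0, -0.0028, 0], [0, 0, 0, -0.0026, 0, -0.0027, 0], [0, 0, 0, -0.0025, 0, -0.0027, 0], [0, 0, 0, 0, 0, 0, 0], [0, 0, 0, 0, 0, 0, 0]]}}

```text
time: 24.58
tool_pos: [0.543, 0.2107, 0.2713]
tcp_rot: [-1.096, -2.933, -0.009]
wrist_force: [-15.2, 13.5, 8.0]
width: 0.297
grip_force: 108.9
```

```bash
python3 -c "
from h import *
S,M=rep(); print('moment tool',(M.T@S['torque']).round(2))
s=read_camera('scene'); S,M=rep()"
```

```text
t 24.58 tcp fixture [0.0025 0.0829 0.2713] F tool [20.4  0.2 -7.7] w 0.297 grip 108.9
moment tool [-0.49  3.37 -0.09]
t 24.63 tcp fixture [0.0025 0.083  0.2714] F tool [19.2  0.2 -8.1] w 0.295 grip 108.8
```

Emit:
{"api": "drive_tool", "payload": {"rows": [[0, 0, 0, -0.0017, 0, -0.0032, 0], [0, 0, 0, -0.0017, 0, -0.0032, 0], [0, 0, 0, -0.0023, 0, -0.0028, 0], [0, 0, 0, -0.0023, 0, -0.0028, 0], [0, 0, 0, 0, 0, 0, 0], [0, 0, 0, 0, 0, 0, 0]]}}

```text
time: 25.13
tool_pos: [0.5532, 0.2023, 0.2817]
tcp_rot: [1.094, 2.944, 0.004]
wrist_force: [-0.2, 6.4, -2.4]
width: 0.289
grip_force: 120.9
```

```bash
python3 -c "
from h import *
S,M=rep(); print('moment tool',(M.T@S['torque']).round(2))"
```

```text
t 25.13 tcp fixture [0.0029 0.0697 0.2817] F tool [4.3 4.7 2.5] w 0.289 grip 120.9
moment tool [-1.53  0.54 -2.24]
```

Emit:
{"api": "drive_tool", "payload": {"rows": [[0, 0, 0, 0, 0, 0, 0]]}}

```text
time: 25.22
tool_pos: [0.5532, 0.2023, 0.2816]
tcp_rot: [1.095, 2.944, 0.004]
wrist_force: [-0.5, 5.9, -1.9]
width: 0.293
grip_force: 120.9
```

```bash
python3 - <<'E'
from h import *
import cv2
S,M=rep(); print('moment tool',(M.T@S['torque']).round(2))
s=read_camera('scene')
# lever bar: brightness along candidate bar lines (pivot->knob) for each angle, mid-bar
g=s["color"].astype(float).mean(2)
for a in np.arange(.05,1.35,.1):
    piv=max(.183,.178+.012*np.sin(a)); r=np.linspace(.045,.085,9)
    L=proj(s,pose(F,np.c_[np.full(9,.002),r*np.cos(a),piv+r*np.sin(a)])).astype(np.float32)
    c=[s["color"][int(round(y)),int(round(x))].astype(int) for x,y in L]; c=np.array(c)
    print(round(a,2),c.mean(0).round(),(c.max(1)-c.min(1)).mean().round(1))
E
```

```text
t 25.22 tcp fixture [0.0029 0.0697 0.2816] F tool [4.3 4.2 1.9] w 0.293 grip 120.9
moment tool [-1.53  0.56 -2.28]
0.05 [114.  91.  64.] 49.6
0.15 [139. 107.  71.] 67.8
0.25 [135. 104.  70.] 65.7
0.35 [133. 102.  68.] 64.6
0.45 [133. 101.  67.] 65.3
0.55 [131. 101.  67.] 63.8
0.65 [132. 102.  68.] 64.0
0.75 [126.  98.  67.] 59.3
0.85 [71. 77. 76.] 6.7
0.95 [80. 81. 75.] 10.0
1.05 [122.  95.  65.] 57.6
1.15 [131. 100.  67.] 63.6
1.25 [121.  94.  64.] 57.2
```

The bar is detected at about 0.9 rad, so the lever is following. The moment looks odd, though, so I spend the last view on the grasp.

```bash
python3 - <<'E'
from h import *
import cv2
S,M=rep(); o=[]
for n in("scene","top"):
    p=read_camera(n); q=proj(p,pose(F,[[.002,.0715,.2775]]))[0]; t=proj(p,[S["tool_pos"]])[0]; x0,y0=(q-[25,30]).astype(int)
    z=cv2.resize(p["color"][y0:y0+60,x0:x0+50,::-1],None,fx=8,fy=8,interpolation=cv2.INTER_CUBIC)
    z=cv2.convertScaleAbs(z,alpha=1.8,beta=15)
    for v,c in((q,(0,0,255)),(t,(0,255,0))): cv2.drawMarker(z,tuple(int(k) for k in (v-[x0,y0]+.4)*8),c,0,10,1)
    o.append(z)
cv2.imwrite("pics/last.png",np.hstack(o))
E
```

```text
t 25.27 tcp fixture [0.0029 0.0697 0.2816] F tool [3.5 3.4 2.9] w 0.298 grip 120.9
```

View pics/last.png

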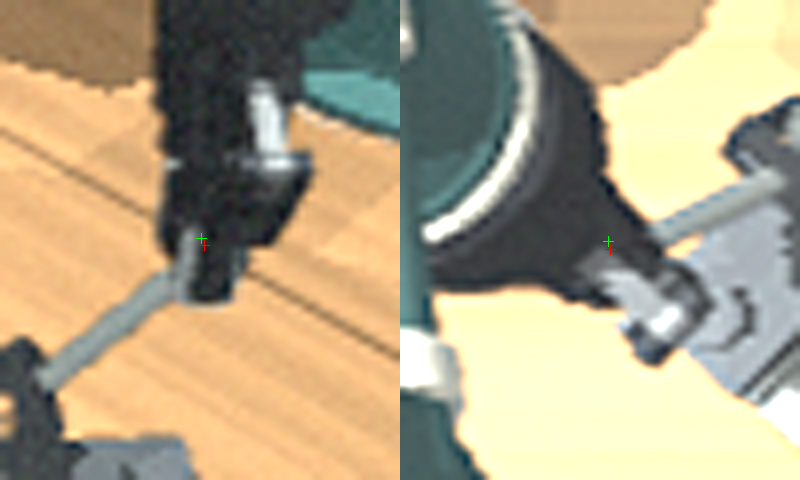

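The bar extends to about (205,265), so the ball (lever about 0.85 rad) has crept 6–9 mm down and outward in the pads. Spinning under load makes it creep. From here I turn the gripper together with the lever so that nothing slides.

Emit:
{"api": "drive_tool", "payload": {"rows": [[0, 3.44, 0, -0.0057, 0, -0.0044, 0], [0, 3.44, 0, -0.0057, 0, -0.0044, 0], [0, 3.44, 0, -0.0057, 0, -0.0044, 0], [0, 3.44, 0, -0.0057, 0, -0.0044, 0], [0, 0, 0, 0, 0, 0, 0]]}}

```text
time: 25.78
tool_pos: [0.5719, 0.1857, 0.2985]
tcp_rot: [-1.025, -2.721, -0.13]
wrist_force: [-3.9, 6.0, 5.1]
width: 0.283
grip_force: 132.3
```

```bash
cat >> h.py <<'E'
def ang():
    s=read_camera('scene'); b=[]
    for a in np.arange(0.,1.75,.02):
        piv=max(.183,.178+.012*np.sin(a)); r=np.linspace(.045,.085,15)
        L=np.rint(proj(s,pose(F,np.c_[np.full(15,.002),r*np.cos(a),piv+r*np.sin(a)]))).astype(int)
        c=s["color"][L[:,1],L[:,0]].astype(int); b.append(((c.max(1)-c.min(1)).mean()-c.mean()*.2,a))
    b=sorted(b)[:4]; print("lever",[(round(a,2),round(v)) for v,a in b])
E
python3 -c "
from h import *
S,M=rep(); print('moment tool',(M.T@S['torque']).round(2)); ang()"
```

```text
t 25.78 tcp fixture [0.0026 0.0447 0.2985] F tool [ 7.9  2.  -3.3] w 0.283 grip 132.3
moment tool [-1.06  1.35  0.67]
lever [(np.float64(1.14), -9), (np.float64(1.16), -9), (np.float64(1.18), -9), (np.float64(1.12), -9)]
```

Works: lever about 1.15 rad and following. Continuing.

Emit:
{"api": "drive_tool", "payload": {"rows": [[0, 3.44, 0, -0.0057, 0, -0.0044, 0], [0, 3.44, 0, -0.0057, 0, -0.0044, 0], [0, 3.44, 0, -0.0057, 0, -0.0042, 0], [0, 3.44, 0, -0.0057, 0, -0.0042, 0], [0, 0, 0, 0, 0, 0, 0]]}}

```text
time: 26.25
tool_pos: [0.5932, 0.1674, 0.3074]
tcp_rot: [-0.944, -2.505, -0.237]
wrist_force: [-0.9, 6.2, 6.5]
width: 0.282
grip_force: 132.4
```

```bash
python3 -c "
from h import *
S,M=rep(); print('moment tool',(M.T@S['torque']).round(2)); ang()"
```

```text
t 26.25 tcp fixture [0.0028 0.0167 0.3074] F tool [ 7.3  4.1 -3.5] w 0.282 grip 132.4
moment tool [-1.15  0.9   0.75]
lever [(np.float64(1.42), -8), (np.float64(1.4), -8), (np.float64(1.38), -8), (np.float64(1.36), -7)]
```

Emit:
{"api": "drive_tool", "payload": {"rows": [[0, 3.44, 0, -0.0057, 0, -0.0042, 0], [0, 3.44, 0, -0.0057, 0, -0.0042, 0], [0, 2, 0, -0.0033, 0, -0.0024, 0], [0, 0, 0, 0, 0, 0, 0], [0, 0, 0, 0, 0, 0, 0]]}}

```text
time: 26.72
tool_pos: [0.6068, 0.1556, 0.309]
tcp_rot: [-0.891, -2.369, -0.296]
wrist_force: [1.9, 5.0, 3.2]
width: 0.287
grip_force: 132.3
```

```bash
python3 -c "
from h import *
S,M=rep(); print(S['tcp_rot'],'moment tool',(M.T@S['torque']).round(2)); ang()
print('tilt',np.arccos(-M[2,2]))"
```

```text
t 26.72 tcp fixture [ 0.0028 -0.0014  0.309 ] F tool [ 3.4  5.1 -1.5] w 0.287 grip 132.3
[-0.89111252 -2.36876828 -0.2960649 ] moment tool [-1.33  0.42  1.01]
lever [(np.float64(1.58), -9), (np.float64(1.52), -8), (np.float64(1.56), -8), (np.float64(1.5), -8)]
tilt 0.6363014764584443
```

The lever reads about 1.55 rad with low force. Letting it settle and rechecking that it stays still before handing in.

Emit:
{"api": "drive_tool", "payload": {"rows": [[0, 0, 0, 0, 0, 0, 0], [0, 0, 0, 0, 0, 0, 0], [0, 0, 0, 0, 0, 0, 0], [0, 0, 0, 0, 0, 0, 0], [0, 0, 0, 0, 0, 0, 0], [0, 0, 0, 0, 0, 0, 0], [0, 0, 0, 0, 0, 0, 0], [0, 0, 0, 0, 0, 0, 0]]}}

```text
time: 27.43
tool_pos: [0.6064, 0.156, 0.309]
tcp_rot: [-0.891, -2.37, -0.295]
wrist_force: [2.8, 4.7, 2.0]
width: 0.285
grip_force: 132.2
```

```bash
python3 -c "
from h import *
S,M=rep(); ang()
s=read_camera('scene')
# bar edges: row profile at r=.06 across y_f
for r in(.05,.065,.08):
    ys=np.arange(-.03,.031,.0015); L=proj(s,pose(F,np.c_[np.full(len(ys),.002),ys,np.full(len(ys),.19+r)]))
    L=np.rint(L).astype(int); c=s['color'][L[:,1],L[:,0]].astype(int); m=(c.max(1)-c.min(1))<28; print(r,ys[m].round(4).tolist())
"
```

```text
t 27.43 tcp fixture [ 0.0029 -0.0008  0.309 ] F tool [ 2.   5.4 -1. ] w 0.285 grip 132.2
lever [(np.float64(1.52), -9), (np.float64(1.54), -9), (np.float64(1.5), -9), (np.float64(1.56), -9)]
0.05 [-0.0105, -0.009, -0.0075, -0.006, -0.0045, -0.003, -0.0015, 0.0, 0.0015, 0.003, 0.0045, 0.006]
0.065 [-0.003, -0.0015, 0.0, 0.0015, 0.003, 0.0045, 0.006, 0.0075]
0.08 [-0.0015, 0.0, 0.0015, 0.003, 0.0045, 0.006, 0.0075, 0.009]
```

```bash
python3 -c "
from workcell import workorder
print(workorder.finish_job())"
```

```text
the job is handed in; nothing more can be done
None
```

The job is handed in, with no verdict returned: the reading was held for about 4 s and the thermometer laid back flat, the knob slipped out once and was regrasped, and the lever now stands at about 1.53 rad, still held, by the camera.

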